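# Clear the blocked tube

### The arm

A 7-joint arm with a two-finger parallel gripper is mounted at the origin on a cart in front of the work surface, level with it; the furniture and walls round the work are solid. World frame = base frame: x ahead of the robot, y to its left, z up, the work surface at z = 0. Lengths are in m, angles in rad, forces in N, time in s.
With the tool pointing down it reaches from about 0.4 to 0.85 m from the base axis. Payload 4.5 kg.
Tool frame: the origin (TCP) lies at the very end of the fingers, on their centre line; the grasp point (between the pads) lies 19 mm behind it; z points along the fingers, y is the line along which they close (so a half turn about z gives the same grasp; the last joint's range is limited). The gripper opens to 88 mm and grips with 3 to 60 N. Pads are 18 mm wide; open, the fingers measure 123 mm over their backs; the gripper's body (75 mm by 187 mm) begins 45 mm behind the grasp point.
Start: joints at [1.314, 0.689, -0.195, 1.565, 0.157, 0.902, -0.215], TCP at [0.179, -0.599, 0.239] pointing down, gripper open.
Joint ranges: [-3.01, 3.01], [-0.46, 2.08], [-1.47, 1.51], [0.13, 2.56], [-1, 4.14], [0.04, 2.09], [-2.66, 2.66]. Speed limits (rad/s): [2.57, 2.57, 3.14, 3.14, 3.14, 3.14, 3.14].

### API

Orientations are given as a unit quaternion [x, y, z, w].
In Python, from plant import r, eyes, nets gives the robot as it stands.
- The arm moves only by the shell command python3 -m pendant 'ROWS' [FORCE]. ROWS is JSON, a list of rows, each an object of numbers: "claw": the opening, from 0 (shut) to 1 (fully open); "dx", "dy", "dz": the shift along the world's x, y, z in mm; "twist": the turn about the world's z in rad. In form: [{"claw": .., "dx": .., "dy": .., "dz": .., "twist": ..}, ...]. A call has 1 to 8 rows; each row is the pose to reach, as a shift and turn from the pose commanded when the call began; what a row does not reach only later rows make up. A row lasts 1/10 s, in which the tool goes at most 50 mm and 8.59 degrees, less where a joint would pass 70% of its speed; a pose out of reach is approached as far as the arm can. A call with a gripper value outside its range is refused whole. The fingers move at their own pace and stop on an object; FORCE is the grip in N (left out, the last holds). Time passes only in rows, so rows that repeat a pose let the fingers close. It gives the time, the measured TCP pose, the force, the opening and the grip force at its end, in the units of the state.
- r.get_state(): the state, without advancing time (a new reading comes with each control period).
- eyes.snapshot(name): name is "scene" or "top" or "wrist"; returns (picture, depth): 480x640x3 uint8, blue, green, red; 480x640 float32, m along the optical axis (not along the pixel's ray), 0 where there is no reading.
- eyes.camera_info(name): a dict with "K" (3x3 intrinsics, pixels), "world_to_cam" (4x4, takes a point from world to camera coordinates); the wrist camera has in their place "T_tool_cam" (4x4, takes a point from camera to tool coordinates, whose origin is the TCP and whose axes are the flange's). Camera axes: x right, y down, z forward; pixel columns grow to the right and rows downward; lengths in m; the calibration is good to about 2 mm. The wrist camera is an equidistant fisheye: a pixel r from the principal point sees the ray r / f radians off the axis. A picture is of the moment at which its call begins: read the wrist's pose just before it. camera_info takes no time and is no camera call.
- r.finish_job(): hands the job in; it is judged then, once.
Trained networks look in the newest picture that a camera, given by its name, has taken for a name from the list of things; names that differ only in an ending like _2 or _b are one class to them, and where a whole thing is asked for, a point or a joint stands for the part that bears it (a point fixed in the world has none). Each returns a list of dicts, best first, with "confidence" (0 to 1); they miss things now and then, are a little off and sometimes report something else, mostly with a low value. They report only what shows in the picture. A call takes as long as a camera call.
- nets.spot_in(camera, query): "box" ([left, top, width, height] as shares, 0 to 1, of the picture: columns of its width, rows of its height, round what is visible of it).
- nets.place_of(camera, query): "position" ([column, row] as shares, 0 to 1, of the picture: columns of its width, rows of its height: a listed point, or the origin of a listed thing).
The state is a dict: "clock": time; "q": joint angles; "qd": joint speeds; "joint_torque": joint torques, N m; "tool_pos": TCP position; "eef_rot": TCP orientation; "contact_force": force on the tool from outside, world axes, zero at the start; "moment": the same for the moment, N m; "opening": opening from 0.0 (shut) to 1.0 (fully open); "finger_force": force on a finger pad.
Only numpy, scipy, OpenCV 4.12 (cv2) and the standard library are available. Lean on these libraries where they do the work, as an engineer would, in place of code of your own. Each camera call takes 0.05 s, during which the arm holds its last target. There are 200 camera calls.

### The job

An orange ball is stuck in the lower end of the clear tube that leans in the tilting stand. Tip the tube fully upright, then take the long rod with the red handle, push it down inside the tube until its guard disc sits on the tube's rim, so that the ball is forced out into the beaker below, and let go, leaving the rod standing in the upright tube.

Things in the scene. Friction and masses are not known exactly. Their poses are not given: they have to be found in the camera images.
- stand: Fixed grey base 110x110x8 mm, posts 116 mm high at x=+-34 mm, fixed beaker (rim 78 mm high) between. Origin: middle of the underside, on the worktop, z up. An open clear tube (35 mm wide, bore 30) pivots about the stand's x axis 110 mm up, reaching 24 mm below and 75 above the pivot; blue-edged rim 44 mm wide, inside 39 narrowing to the bore. Upright: centred over the origin, mouth 185 mm up.
- tube (a joint): Lean of the tube, rad: 0 upright (a firm stop); positive leans its upper end towards the stand's +y. Starts at 0.4 to 0.65. The pivot is stiff (0.12 N m friction; 2 N across the tube at the rim, some 5 N when pushed level): the tube stays where it is left, and tips upright when the outside of its slick rim is pushed towards the stand's -y and a little up, along its arc.
- push_rod: Long loose rod, 60 g, upright in a hole of a white block (60x150x55 mm, holes 90 mm apart, 45 deep, 1.6 wider than the rod); the other hole holds a short blue-handled rod, not needed. Origin: lower tip, now 10 mm above the worktop; z up the rod. Steel shaft 12 mm thick, 0 to 85 mm; grey guard disc 52 mm wide, 85 to 89; red handle 18 mm thick, 89 to 137, gripped from above.
- ball: Loose orange ball, 25 mm, 15 g; origin its centre. Starts at the pivot inside the tube, held from below by two sprung lips: a push of some 6 N over 9 mm down the tube forces it through, and it drops into the beaker (centre then about 25 mm above the worktop). With the guard disc on the rim of the upright tube the rod's tip is 100 mm above the worktop, low enough to force the ball out.

How it is judged:
On the way, in this order (a step that is already met when the one before it is completed fails the run):
1. the tube is tipped upright, the ball still in it (value of joint tube below 0.14 rad and z of ball in the frame of stand above 0.09 m), for 0.2 s.
2. the ball is out of the tube, with the rod held by the fingers and deep in the upright tube (z of ball in the frame of stand below 0.07 m and value of joint tube below 0.17 rad and contact force between the fingers and push_rod above 0.3 N and horizontal distance between push_rod and stand below 0.02 m and height (world z) of push_rod below 0.125 m), for 0.1 s.
At the end, for the whole second after the job is handed in: The tube is within 10 degrees of upright; the ball is at rest in the beaker of the stand; the long rod stands released in the tube with its guard disc within 12 mm of the rim, within 11 degrees of upright, at rest (value of joint tube below 0.17 rad and horizontal distance between ball and stand below 0.025 m and z of ball in the frame of stand below 0.05 m and linear speed of ball below 0.05 m/s and horizontal distance between push_rod and stand below 0.02 m and height (world z) of push_rod below 0.112 m and angle between push_rod's own z axis and vertical below 0.2 rad and linear speed of push_rod below 0.02 m/s); the robot touches nothing.
It fails at once if the ball leaves the tube while the tube still leans (z of ball in the frame of stand below 0.085 m and value of joint tube above 0.3 rad).
It also fails if it takes over 61 s, if anything falls off the work surface, if the arm or the gripper's body presses on something with over 40 N, if the wrist force passes 120 N, or if a joint passes its speed limit or range.

## Working session

There is one attempt and no reset: what is moved stays moved. The work goes in short steps, Python scripts to look and compute and a shell command to move; the robot and the scene stay as the last step left them, time stands still between calls to the robot, and variables do not carry over. Pictures are saved under pics/ and viewed, at most 12 in all, crops included, and the job is handed in when it is done.

```bash
ls; mkdir -p pics; cat > h.py <<'E'
import numpy as np, cv2
from plant import r, eyes, nets
def ray(cam,uv,D=None):
    pass
def pt(cam,u,v,d):
    i=eyes.camera_info(cam);K=np.array(i["K"]);T=np.linalg.inv(np.array(i["world_to_cam"]))
    return (T@np.r_[np.linalg.inv(K)@[u,v,1]*d,1])[:3]
def cloud(cam,dep):
    i=eyes.camera_info(cam);K=np.array(i["K"]);T=np.linalg.inv(np.array(i["world_to_cam"]))
    v,u=np.mgrid[:480,:640]
    P=np.stack([(u-K[0,2])/K[0,0]*dep,(v-K[1,2])/K[1,1]*dep,dep],-1)
    return P@T[:3,:3].T+T[:3,3]
E
python3 - <<'E'
from h import *
np.set_printoptions(precision=4,suppress=True)
ims=[]
for c in("scene","top"):
    im,d=eyes.snapshot(c); np.savez(f"{c}.npz",im=im,d=d); cv2.imwrite(f"pics/{c}1.png",im)
    C=cloud(c,d)
    for q in("stand","tube","push_rod","ball"):
        for o in nets.spot_in(c,q)[:1]: b=np.array(o["box"])*[640,480,640,480]; print(c,q,"box",b,o["confidence"])
        for o in nets.place_of(c,q)[:2]:
            p=np.array(o["position"])*[640,480]; u,v=p.astype(int); print(c,q,p,o["confidence"],C[v,u])
s=r.get_state();print(s["clock"],s["tool_pos"],s["eef_rot"],s["opening"])
E
```

```text
pics
scene stand box [343.488 156.192  84.672 118.176] 0.59
scene stand [382.976 252.288] 0.74 [ 0.5168 -0.013   0.0168]
scene tube box [357.632 152.88   43.776  59.28 ] 0.91Traceback (most recent call last):
  File "<stdin>", line 9, in <module>
ValueError: it knows: ball, push_rod, stand
```

```bash
python3 - <<'E'
from h import *
np.set_printoptions(precision=4,suppress=True)
for c in("scene","top"):
    im,d=eyes.snapshot(c); np.savez(f"{c}.npz",im=im,d=d); cv2.imwrite(f"pics/{c}1.png",im)
    C=cloud(c,d)
    for q in("stand","push_rod","ball"):
        for o in nets.spot_in(c,q)[:1]: b=np.array(o["box"])*[640,480,640,480]; print(c,q,"box",b,o["confidence"])
        for o in nets.place_of(c,q)[:2]:
            p=np.array(o["position"])*[640,480]; u,v=p.astype(int); print(c,q,p,o["confidence"],C[v,u])
s=r.get_state();print(s["clock"],s["tool_pos"],s["eef_rot"],s["opening"])
for c in("scene","top"):
    i=eyes.camera_info(c);print(np.array(i["K"])[0,0],np.linalg.inv(np.array(i["world_to_cam"])))
E
```

```text
scene stand box [341.504 155.424  87.104 120.912] 0.9
scene stand [385.6   252.576] 0.89 [ 0.5146 -0.0179  0.0162]
scene push_rod box [233.792 228.72   36.48   59.904] 0.65
top stand box [382.08  183.504  64.128  74.112] 0.94
top stand [410.688 222.912] 0.82 [ 0.5376 -0.0253  0.0135]
top push_rod box [243.712 223.776  33.792  26.112] 0.65
top push_rod [259.584 248.88 ] 0.95 [0.4797 0.248  0.1014]
0.9 [ 0.1792 -0.5988  0.2387] [0.9894 0.1449 0.     0.    ] 1.0015491410508113
588.1352655942245 [[-0.5732 -0.4069  0.7112 -0.1047]
 [-0.8193  0.2719 -0.5048  0.5738]
 [ 0.012  -0.8721 -0.4892  0.5218]
 [ 0.      0.      0.      1.    ]]
623.0590365124909 [[-0.0174 -0.9805  0.1956  0.3016]
 [-0.9995  0.0222  0.0225  0.1239]
 [-0.0264 -0.1952 -0.9804  1.1605]
 [ 0.      0.      0.      1.    ]]
```

View pics/scene1.png

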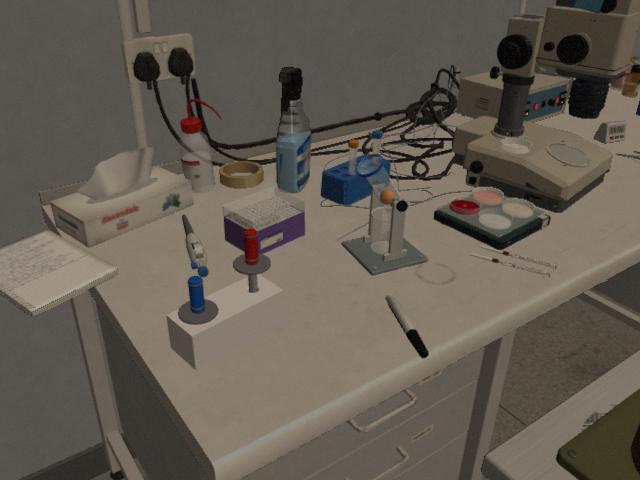

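View pics/top1.png

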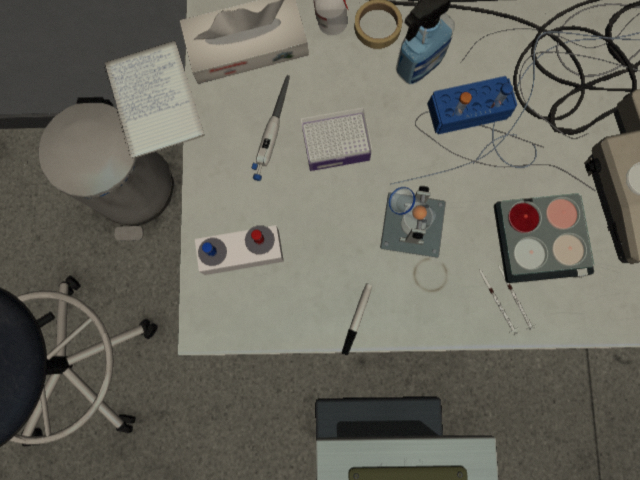

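The scene view shows the stand at about (383,225), with the tube leaning left. The white block is at (225,315), with the red rod at (252,245) and the blue rod at (196,295). In the top view the rim is at (402,200), the ball at (420,214), the red handle at (258,237) and the post line runs (410,237) to (423,190). Next I'll get exact poses.

```bash
cat >> h.py <<'E'
def onplane(cam,u,v,z):
    a=pt(cam,u,v,0.5);b=pt(cam,u,v,1.);return a+(b-a)*(z-a[2])/(b[2]-a[2])
def cent(m): v,u=np.nonzero(m); return u.mean(),v.mean(),len(u)
E
python3 - <<'E'
from h import *
np.set_printoptions(precision=4,suppress=True)
for c in("scene","top"):
    f=np.load(c+".npz");im,d=f["im"],f["d"];C=cloud(c,d);hsv=cv2.cvtColor(im,cv2.COLOR_BGR2HSV)
    x,y,z=C[...,0],C[...,1],C[...,2]
    near=(abs(x-.53)<.1)&(abs(y+.025)<.1)&(d>0)
    H,S,V=[hsv[...,i].astype(int) for i in range(3)]
    if c=="top":
        g=im.astype(int); sub=im[180:262,375:452]
        base=near&(z>-.004)&(z<.03)
        m=np.zeros((480,640),np.uint8); m[175:265,375:455]=((V<150)[175:265,375:455]).astype(np.uint8)
        m=cv2.morphologyEx(m,cv2.MORPH_CLOSE,np.ones((9,9),np.uint8))
        cs,_=cv2.findContours(m,0,2);k=max(cs,key=cv2.contourArea)
        R=cv2.minAreaRect(k);B=cv2.boxPoints(R);W=np.array([onplane(c,*b,.008) for b in B])
        print("base rect",B.tolist(),"\n",W,W.mean(0),[np.linalg.norm(W[i]-W[i-1]) for i in range(4)])
    blue=(H>95)&(H<125)&(S>90)&near
    print(c,"blue",blue.sum(), np.median(C[blue],0)); 
    vv,uu=np.nonzero(blue);
    if len(uu)>5:
        e=cv2.fitEllipse(cv2.convexHull(np.stack([uu,vv],1).astype(np.int32)));print(e,[onplane(c,*e[0],zz) for zz in(.17,.175,.18)])
    ora=(H>5)&(H<18)&(S>110)&near
    if ora.sum(): u,v,n=cent(ora);print("ball",u,v,n,onplane(c,u,v,.11))
    nr=(abs(x-.48)<.1)&(abs(y-.25)<.1)
    red=((H<6)|(H>174))&(S>150)&nr
    print("red",red.sum(),np.percentile(C[red],[2,50,98],axis=0).round(3).tolist())
    top=red&(z>.142); u,v,n=cent(top); print("redtop",u,v,n,onplane(c,u,v,.147),C[top].mean(0))
    dk=nr&(S<60)&(z>.09)&(z<.104); print("disc",dk.sum(),C[dk].mean(0),np.ptp(C[dk],axis=0))
    post=near&(z>.108)&(z<.125)&(S<60); print("post",post.sum())
    if post.sum(): P=C[post]; print(P[::max(1,len(P)//12)])
E
python3 - <<'E'
import cv2,numpy as np
a=cv2.imread("pics/top1.png")[172:268,370:460];b=cv2.imread("pics/scene1.png")[145:280,335:435]
a=cv2.resize(a,None,fx=4.2,fy=4.2,interpolation=3);b=cv2.resize(b,(400,540),interpolation=3);o=np.zeros((540,a.shape[1]+400,3),np.uint8);o[:a.shape[0],:a.shape[1]]=a;o[:,a.shape[1]:]=b;cv2.imwrite("pics/crop1.png",o)
E
```

```text
scene blue 209 [0.5342 0.0092 0.1676]
((386.443115234375, 181.0692138671875), (35.931209564208984, 71.4665298461914), 130.1497039794922) [array([0.4788, 0.0257, 0.17  ]), array([0.4705, 0.0335, 0.175 ]), array([0.4622, 0.0413, 0.18  ])]
ball 387.2049689440994 196.3975155279503 161 [ 0.5313 -0.0282  0.11  ]
red 387 [[0.484, 0.242, 0.102], [0.488, 0.251, 0.127], [0.498, 0.257, 0.148]]
redtop 250.14457831325302 232.32530120481928 83 [0.4912 0.2492 0.147 ] [0.4919 0.2488 0.1466]
disc 509 [0.4877 0.2519 0.0986] [0.0531 0.1235 0.0094]
post 165
[[ 0.5225 -0.0378  0.1242]
 [ 0.5178 -0.0316  0.1223]
 [ 0.5215 -0.0421  0.1163]
 [ 0.5323 -0.0065  0.1178]
 [ 0.516  -0.0328  0.1156]
 [ 0.5176 -0.0414  0.1109]
 [ 0.5138 -0.0247  0.1133]
 [ 0.506  -0.0261  0.1143]
 [ 0.502  -0.0202  0.1157]
 [ 0.4922 -0.0194  0.1182]
 [ 0.4997 -0.012   0.1136]
 [ 0.4892 -0.0193  0.1142]
 [ 0.497  -0.0143  0.1089]]
base rect [[375.0, 175.0], [454.0, 175.0], [454.0, 264.0], [375.0, 264.0]] 
 [[ 0.6321  0.0364  0.008 ]
 [ 0.6284 -0.1139  0.008 ]
 [ 0.4574 -0.1036  0.008 ]
 [ 0.4605  0.0425  0.008 ]] [ 0.5446 -0.0346  
[... 309 characters left out ...]
), array([0.5433, 0.003 , 0.175 ]), array([0.5421, 0.0036, 0.18  ])]
ball 419.39130434782606 212.2753623188406 138 [ 0.5345 -0.0297  0.11  ]
red 116 [[0.487, 0.239, 0.113], [0.492, 0.246, 0.147], [0.502, 0.255, 0.152]]
redtop 256.06024096385545 234.6265060240964 83 [0.4946 0.2475 0.147 ] [0.4944 0.2474 0.1479]
disc 505 [0.4939 0.2467 0.0998] [0.0504 0.1072 0.0108]
post 396
[[ 0.5814 -0.0314  0.1093]
 [ 0.5738 -0.0455  0.1164]
 [ 0.5686 -0.0401  0.1162]
 [ 0.5649 -0.0468  0.1163]
 [ 0.5549 -0.038   0.1145]
 [ 0.5381 -0.0533  0.1094]
 [ 0.5269 -0.0505  0.1126]
 [ 0.5189 -0.0252  0.1198]
 [ 0.5141 -0.027   0.1177]
 [ 0.5031 -0.0174  0.122 ]
 [ 0.5004 -0.0298  0.1166]
 [ 0.4946 -0.0257  0.1202]]
```

View pics/crop1.png

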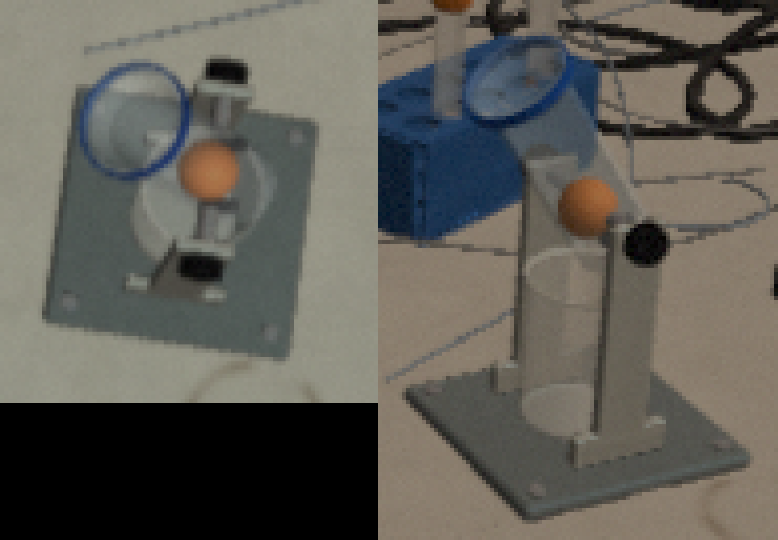

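The crop shows base corners at (388.6,193), (445.7,200.6), (438.3,257.2) and (380.2,248.2) in the top picture. The rim centre is at (402.1,201) and the ball at (420,212.5).

```bash
python3 - <<'E'
from h import *
np.set_printoptions(precision=4,suppress=True)
W=np.array([onplane("top",*b,.008) for b in[(388.6,193),(445.7,200.6),(438.3,257.2),(380.2,248.2)]])
c=W.mean(0);print(W,c,[np.linalg.norm(W[i]-W[i-1]) for i in range(4)])
e=(W[0]-W[3])+(W[1]-W[2]);yaw=np.arctan2(e[1],e[0]);e2=(W[0]-W[1])+(W[3]-W[2]);yaw2=np.arctan2(-e2[0],e2[1]);print(yaw,yaw2)
b=onplane("top",420,212.5,.112);print("ball",b)
ey=np.array([-np.sin(yaw),np.cos(yaw),0])
for L in(.4,.5,.6,.7):
    z=.11+.075*np.cos(L);m=onplane("top",402.1,201,z);print(L,m,(m-b)@ey,.075*np.sin(L),(m-c)@ey)
for p in [(500,540)]:pass
# scene pixel of rim centre in crop: (518,80)->
u=335+(518-378)/4;v=145+80/4
for z in(.172,.176,.18):print("scene rim",onplane("scene",u,v,z))
E
```

```text
[[ 0.596   0.0119  0.008 ]
 [ 0.5786 -0.0953  0.008 ]
 [ 0.4708 -0.0753  0.008 ]
 [ 0.49    0.0318  0.008 ]] [ 0.5338 -0.0317  0.008 ] [np.float64(0.10779889028350285), np.float64(0.10855202796883465), np.float64(0.10963115440854872), np.float64(0.10884302224714289)]
-0.18425090891374463 -0.16973212729385864
ball [ 0.5336 -0.0304  0.112 ]
0.4 [0.5385 0.0073 0.1791] 0.037944492657972874 0.029206375673148786 0.039227192503181164
0.5 [0.5392 0.0069 0.1758] 0.0377079018332163 0.035956915395315224 0.03899060167842459
0.6 [0.5402 0.0064 0.1719] 0.03742359654260262 0.04234818550462765 0.038706296387810916
0.7 [0.5413 0.0059 0.1674] 0.03709441747061678 0.048316326542826825 0.03837711731582508
scene rim [0.5357 0.0095 0.172 ]
scene rim [0.5284 0.016  0.176 ]
scene rim [0.521  0.0224 0.18  ]
```

```bash
python3 -m pendant '[{"claw":0,"dx":0,"dy":20,"dz":40},{"claw":0,"dx":20,"dy":60,"dz":60},{"claw":0,"dx":40,"dy":100,"dz":60,"twist":0.14},{"claw":0,"dx":60,"dy":145,"dz":60,"twist":0.28},{"claw":0,"dx":85,"dy":185,"dz":60,"twist":0.42},{"claw":0,"dx":110,"dy":225,"dz":60,"twist":0.56},{"claw":0,"dx":135,"dy":265,"dz":60,"twist":0.7},{"claw":0,"dx":160,"dy":305,"dz":60,"twist":0.8}]' 20
```

```text
validation failed for argument at $[0]...
```

```bash
python3 -m pendant '[{"claw":0,"dx":0,"dy":20,"dz":40,"twist":0},{"claw":0,"dx":20,"dy":60,"dz":60,"twist":0},{"claw":0,"dx":40,"dy":100,"dz":60,"twist":0.14},{"claw":0,"dx":60,"dy":145,"dz":60,"twist":0.28},{"claw":0,"dx":85,"dy":185,"dz":60,"twist":0.42},{"claw":0,"dx":110,"dy":225,"dz":60,"twist":0.56},{"claw":0,"dx":135,"dy":265,"dz":60,"twist":0.7},{"claw":0,"dx":160,"dy":305,"dz":60,"twist":0.8}]' 20
```

```text
clock: 1.7
tool_pos: [0.34, -0.2922, 0.2991]
eef_rot: [0.854, 0.521, 0.0, 0.0]
contact_force: [1.4, -0.5, 0.3]
opening: 0.296
finger_force: 0.0
```

```bash
python3 -m pendant '[{"claw":0,"dx":25,"dy":42,"dz":0,"twist":0.1},{"claw":0,"dx":50,"dy":84,"dz":0,"twist":0.2},{"claw":0,"dx":75,"dy":126,"dz":0,"twist":0.3},{"claw":0,"dx":100,"dy":168,"dz":0,"twist":0.3},{"claw":0,"dx":125,"dy":210,"dz":0,"twist":0.3},{"claw":0,"dx":150,"dy":252,"dz":0,"twist":0.3},{"claw":0,"dx":175,"dy":294,"dz":0,"twist":0.3},{"claw":0,"dx":200,"dy":336,"dz":0,"twist":0.3}]' && python3 -m pendant '[{"claw":0,"dx":11,"dy":20,"dz":-20,"twist":0},{"claw":0,"dx":11,"dy":20,"dz":-60,"twist":0},{"claw":0,"dx":11,"dy":20,"dz":-100,"twist":0},{"claw":0,"dx":11,"dy":20,"dz":-125,"twist":0},{"claw":0,"dx":11,"dy":20,"dz":-140,"twist":0},{"claw":0,"dx":11,"dy":20,"dz":-144,"twist":0}]'
python3 - <<'E'
from h import *
im,d=eyes.snapshot("scene");cv2.imwrite("pics/s2.png",cv2.resize(im[60:300,240:540],(750,600)))
E
```

```text
clock: 2.5
tool_pos: [0.5401, 0.0439, 0.2989]
eef_rot: [0.768, 0.641, 0.0, 0.0]
contact_force: [2.0, -0.4, 0.3]
opening: 0.007
finger_force: 0.0
clock: 3.1
tool_pos: [0.5492, 0.0619, 0.153]
eef_rot: [0.768, 0.641, -0.001, -0.001]
contact_force: [1.0, -0.4, 0.4]
opening: 0.002
finger_force: 0.0
```

View pics/s2.png

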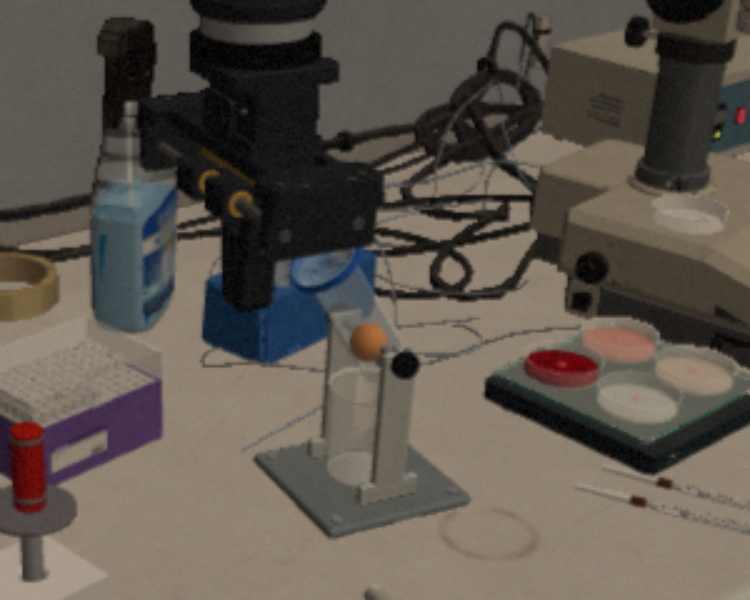

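The picture shows the fingers at (245,270), left of the rim (325,270) and clear of it. The ball is in place at (368,342). Now push.

```bash
python3 -m pendant '[{"claw":0,"dx":-2,"dy":-12,"dz":2,"twist":0},{"claw":0,"dx":-4,"dy":-24,"dz":4,"twist":0},{"claw":0,"dx":-5,"dy":-28,"dz":7,"twist":0},{"claw":0,"dx":-6,"dy":-33,"dz":10,"twist":0},{"claw":0,"dx":-7,"dy":-38,"dz":13,"twist":0},{"claw":0,"dx":-8,"dy":-43,"dz":15,"twist":0},{"claw":0,"dx":-9,"dy":-48,"dz":17,"twist":0}]' && python3 -m pendant '[{"claw":0,"dx":-1,"dy":-4,"dz":1,"twist":0},{"claw":0,"dx":-1,"dy":-7,"dz":2,"twist":0},{"claw":0,"dx":-2,"dy":-10,"dz":3,"twist":0},{"claw":0,"dx":-2,"dy":-12,"dz":3,"twist":0},{"claw":0,"dx":-2,"dy":-12,"dz":3,"twist":0}]'
python3 - <<'E'
from h import *
im,d=eyes.snapshot("scene");cv2.imwrite("pics/s3.png",cv2.resize(im[60:300,240:540],(750,600)))
E
```

```text
clock: 3.85
tool_pos: [0.5419, 0.0145, 0.1724]
eef_rot: [0.768, 0.641, 0.001, 0.0]
contact_force: [1.9, 2.8, 1.6]
opening: 0.008
finger_force: 2.5
clock: 4.35
tool_pos: [0.5382, 0.0012, 0.1742]
eef_rot: [0.768, 0.64, -0.001, -0.0]
contact_force: [-0.7, 1.0, 0.8]
opening: 0.008
finger_force: 0.4
```

View pics/s3.png

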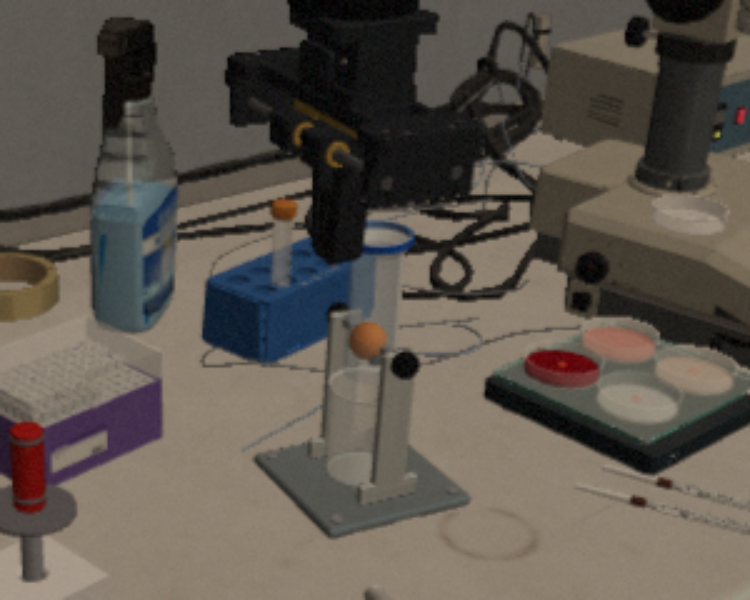

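The tube is now nearly vertical, with its rim at (385,238) and the ball at (368,340). I'll push on until it meets the stop.

```bash
python3 -m pendant '[{"claw":0,"dx":0,"dy":-2,"dz":0,"twist":0},{"claw":0,"dx":-1,"dy":-4,"dz":0,"twist":0},{"claw":0,"dx":-1,"dy":-5,"dz":0,"twist":0},{"claw":0,"dx":-1,"dy":-5,"dz":0,"twist":0},{"claw":0,"dx":-1,"dy":-5,"dz":0,"twist":0}]'
```

```text
clock: 4.9
tool_pos: [0.5382, -0.0013, 0.1747]
eef_rot: [0.767, 0.641, 0.001, -0.001]
contact_force: [1.0, 5.0, -1.7]
opening: 0.006
finger_force: 2.6
```

```bash
python3 -m pendant '[{"claw":0,"dx":0,"dy":-2,"dz":0,"twist":0},{"claw":0,"dx":-1,"dy":-4,"dz":0,"twist":0},{"claw":0,"dx":-1,"dy":-4,"dz":0,"twist":0},{"claw":0,"dx":-1,"dy":-4,"dz":0,"twist":0}]'
```

```text
clock: 5.3
tool_pos: [0.5381, -0.0019, 0.1749]
eef_rot: [0.767, 0.642, 0.003, -0.002]
contact_force: [1.2, 10.2, -2.2]
opening: 0.003
finger_force: 5.5
```

```bash
python3 -m pendant '[{"claw":0,"dx":2,"dy":30,"dz":10,"twist":0},{"claw":0.5,"dx":0,"dy":60,"dz":45,"twist":0},{"claw":1,"dx":-8,"dy":100,"dz":60,"twist":0},{"claw":1,"dx":-16,"dy":140,"dz":60,"twist":0},{"claw":1,"dx":-24,"dy":180,"dz":60,"twist":0},{"claw":1,"dx":-34,"dy":220,"dz":60,"twist":0},{"claw":1,"dx":-44,"dy":259,"dz":60,"twist":0},{"claw":1,"dx":-44,"dy":259,"dz":60,"twist":0}]'
python3 - <<'E'
from h import *
np.set_printoptions(precision=4,suppress=True)
s=r.get_state();print(s["tool_pos"],s["eef_rot"])
im,d=eyes.snapshot("wrist");cv2.imwrite("pics/w1.png",im);np.savez("w1.npz",im=im,d=d)
print(eyes.camera_info("wrist"))
a,d=eyes.snapshot("top");b,_=eyes.snapshot("scene");np.savez("top2.npz",im=a,d=d)
a=cv2.resize(a[165:265,370:470],(400,400),interpolation=3);b=cv2.resize(b[140:240,335:435],(400,400),interpolation=3)
cv2.imwrite("pics/up.png",np.hstack([a,b]))
E
```

```text
clock: 6.1
tool_pos: [0.4907, 0.2584, 0.2352]
eef_rot: [0.765, 0.644, 0.001, -0.002]
contact_force: [-0.5, -0.1, 0.2]
opening: 0.612
finger_force: 0.0
[0.4907 0.2584 0.2352] [ 0.7648  0.6443  0.001  -0.0016]
{'K': array([[371.6483,   0.    , 321.3151],
       [  0.    , 371.6483, 239.3022],
       [  0.    ,   0.    ,   1.    ]]), 'T_tool_cam': array([[-0.0008, -0.9531, -0.3026,  0.0792],
       [ 1.    , -0.001 ,  0.0004, -0.0004],
       [-0.0007, -0.3026,  0.9531, -0.1448],
       [ 0.    ,  0.    ,  0.    ,  1.    ]])}
```

View pics/w1.png

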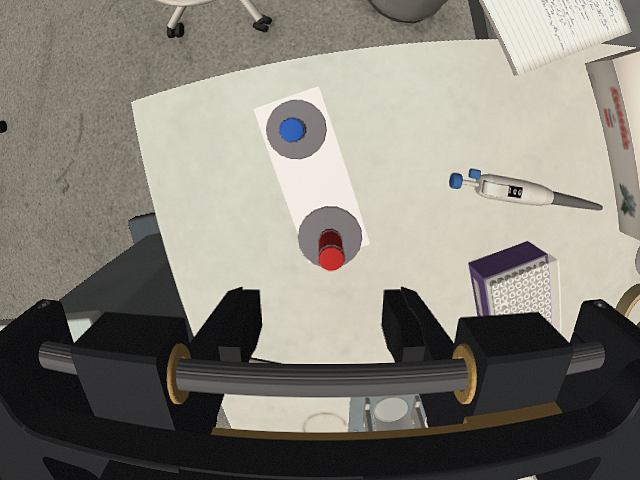

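View pics/up.png

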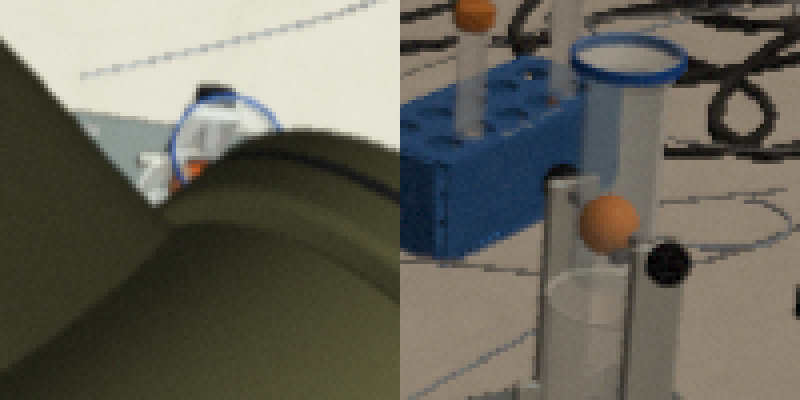

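In the wrist view the red handle top is at (332,259) and the fingers are centred at about column 320. In the scene view the tube is upright, with its rim at (392.5,155) and the ball still inside.

```bash
cat >> h.py <<'E'
from scipy.spatial.transform import Rotation as Rn
def wplane(s,u,v,z):
    i=eyes.camera_info("wrist");K=np.array(i["K"]);T=np.array(i["T_tool_cam"])
    a=np.array([(u-K[0,2]),(v-K[1,2])])/K[0,0];t=np.hypot(*a);d=np.r_[a/t*np.sin(t),np.cos(t)] if t>0 else np.array([0,0,1.])
    R=Rn.from_quat(s["eef_rot"]).as_matrix();d=R@T[:3,:3]@d;o=R@T[:3,3]+np.array(s["tool_pos"])
    return o+d*(z-o[2])/d[2]
E
python3 - <<'E'
from h import *
np.set_printoptions(precision=4,suppress=True)
s=dict(tool_pos=[.4907,.2584,.2352],eef_rot=[.7648,.6443,.001,-.0016])
print("handle",wplane(s,332,259.5,.147),"disc",wplane(s,330,237,.099),"blue",wplane(s,292,130,.1))
print("rim scene",onplane("scene",392.5,155,.185))
im=np.load("w1.npz")["im"];H=cv2.cvtColor(im,cv2.COLOR_BGR2HSV);m=((H[...,0]<6)|(H[...,0]>174))&(H[...,1]>150)&(H[...,2]>150);m[:225]=0;m[290:]=0;m[:,:300]=0;m[:,360:]=0
u,v,n=cent(m);print(u,v,n,wplane(s,u,v,.147))
a=np.load("top2.npz");H=cv2.cvtColor(a["im"],cv2.COLOR_BGR2HSV).astype(int);m=(H[...,0]>95)&(H[...,0]<125)&(H[...,1]>90);m[:180]=0;m[225:]=0;m[:,:405]=0;m[:,445:]=0
v,u=np.nonzero(m);print(len(u),u.min(),u.max(),v.min());L=(u.min()-.0,v.min())
# left extreme and top extreme -> rim
print("L",onplane("top",u.min(),v[u==u.min()].mean(),.185),"T",onplane("top",u[v==v.min()].mean(),v.min(),.185))
print(r.get_state()["tool_pos"])
E
```

```text
handle [0.4958 0.2488 0.147 ] disc [0.4957 0.2499 0.099 ] blue [0.4817 0.3373 0.1   ]
rim scene [ 0.5237 -0.0249  0.185 ]
330.76674364896076 258.6327944572748 433 [0.4951 0.2495 0.147 ]
32 413 432 188
L [ 0.535  -0.0093  0.185 ] T [ 0.5577 -0.0297  0.185 ]
[0.4935 0.2503 0.2343]
```

```bash
python3 -m pendant '[{"claw":1,"dx":2,"dy":0,"dz":-30,"twist":0},{"claw":1,"dx":2,"dy":0,"dz":-65,"twist":0},{"claw":1,"dx":2,"dy":0,"dz":-95,"twist":0},{"claw":1,"dx":2,"dy":0,"dz":-115,"twist":0},{"claw":1,"dx":2,"dy":0,"dz":-125,"twist":0},{"claw":1,"dx":2,"dy":0,"dz":-128,"twist":0},{"claw":1,"dx":2,"dy":0,"dz":-128,"twist":0}]'; python3 - <<'E'
from h import *
s=r.get_state();im,d=eyes.snapshot("wrist");cv2.imwrite("pics/w2.png",im)
print(s["tool_pos"])
E
```

```text
clock: 6.95
tool_pos: [0.4958, 0.2514, 0.107]
eef_rot: [0.768, 0.64, 0.0, 0.0]
contact_force: [-0.3, 0.5, 0.1]
opening: 1.0
finger_force: 0.0
[0.49582306 0.25142579 0.10702097]
```

View pics/w2.png

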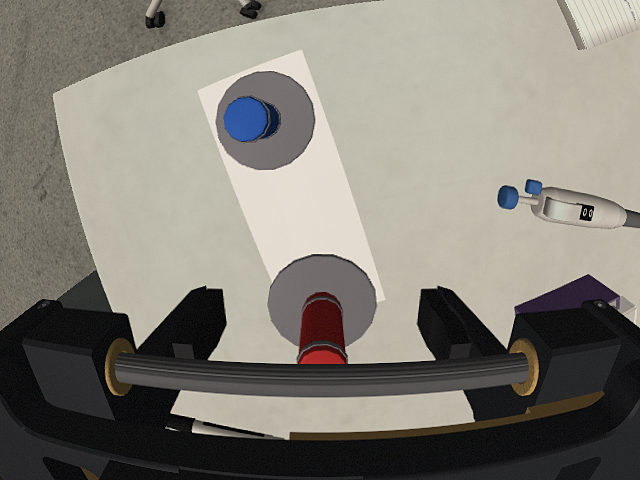

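The handle (323,330) is centred between the fingers, which are above the disc. Close now.

```bash
python3 -m pendant '[{"claw":1,"dx":0,"dy":-2,"dz":-1,"twist":0},{"claw":0,"dx":0,"dy":-2,"dz":-1,"twist":0},{"claw":0,"dx":0,"dy":-2,"dz":-1,"twist":0},{"claw":0,"dx":0,"dy":-2,"dz":-1,"twist":0},{"claw":0,"dx":0,"dy":-2,"dz":-1,"twist":0},{"claw":0,"dx":0,"dy":-2,"dz":-1,"twist":0},{"claw":0,"dx":0,"dy":-2,"dz":-1,"twist":0},{"claw":0,"dx":0,"dy":-2,"dz":-1,"twist":0}]' 30
```

```text
clock: 7.8
tool_pos: [0.4952, 0.2503, 0.1057]
eef_rot: [0.768, 0.641, -0.0, 0.0]
contact_force: [0.3, 0.8, -0.5]
opening: 0.389
finger_force: 0.0
```

```bash
python3 -m pendant '[{"claw":0,"dx":0,"dy":0,"dz":0,"twist":0},{"claw":0,"dx":0,"dy":0,"dz":0,"twist":0},{"claw":0,"dx":0,"dy":0,"dz":0,"twist":0},{"claw":0,"dx":0,"dy":0,"dz":0,"twist":0}]' 30 && python3 -m pendant '[{"claw":0,"dx":0,"dy":0,"dz":8,"twist":0},{"claw":0,"dx":0,"dy":0,"dz":22,"twist":0},{"claw":0,"dx":0,"dy":0,"dz":45,"twist":0},{"claw":0,"dx":0,"dy":0,"dz":75,"twist":0},{"claw":0,"dx":0,"dy":0,"dz":110,"twist":0},{"claw":0,"dx":0,"dy":0,"dz":150,"twist":0},{"claw":0,"dx":0,"dy":0,"dz":190,"twist":0},{"claw":0,"dx":0,"dy":0,"dz":205,"twist":0}]'
```

```text
clock: 8.2
tool_pos: [0.4953, 0.2502, 0.1057]
eef_rot: [0.768, 0.641, 0.0, 0.0]
contact_force: [-0.9, -1.2, -1.4]
opening: 0.193
finger_force: 29.9
clock: 9.0
tool_pos: [0.4961, 0.2515, 0.3153]
eef_rot: [0.768, 0.641, 0.003, 0.0]
contact_force: [-0.1, 0.6, -0.8]
opening: 0.196
finger_force: 29.9
```

```bash
python3 -m pendant '[{"claw":0,"dx":4,"dy":-30,"dz":0,"twist":0},{"claw":0,"dx":10,"dy":-70,"dz":0,"twist":0},{"claw":0,"dx":16,"dy":-112,"dz":0,"twist":0},{"claw":0,"dx":22,"dy":-154,"dz":0,"twist":0},{"claw":0,"dx":28,"dy":-196,"dz":0,"twist":0},{"claw":0,"dx":34,"dy":-238,"dz":0,"twist":0},{"claw":0,"dx":39,"dy":-272,"dz":0,"twist":0},{"claw":0,"dx":40,"dy":-280,"dz":0,"twist":0}]' && python3 -m pendant '[{"claw":0,"dx":0,"dy":0,"dz":0,"twist":0},{"claw":0,"dx":0,"dy":0,"dz":0,"twist":0},{"claw":0,"dx":0,"dy":0,"dz":0,"twist":0}]'
python3 - <<'E'
from h import *
s=r.get_state();im,d=eyes.snapshot("wrist");print(s["tool_pos"],s["eef_rot"])
sc,d2=eyes.snapshot("scene");np.savez("w3.npz",im=im,sc=sc)
a=cv2.resize(im[200:420,220:440],(400,400));b=cv2.resize(sc[60:220,310:470],(400,400),interpolation=3)
cv2.imwrite("pics/w3.png",np.hstack([a,b]))
E
```

```text
clock: 9.8
tool_pos: [0.535, -0.0355, 0.3107]
eef_rot: [0.77, 0.638, -0.001, 0.001]
contact_force: [-0.6, -0.2, -0.5]
opening: 0.199
finger_force: 29.9
clock: 10.1
tool_pos: [0.535, -0.0275, 0.3111]
eef_rot: [0.767, 0.642, 0.0, -0.0]
contact_force: [-0.3, 0.2, -1.1]
opening: 0.198
finger_force: 29.9
[ 0.53501827 -0.02748137  0.31105976] [ 7.66676353e-01  6.42033495e-01  4.85868983e-04 -3.53630435e-04]
```

View pics/w3.png

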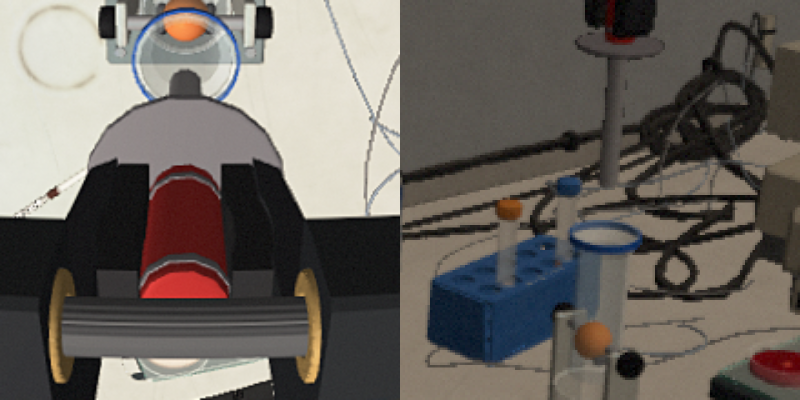

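The wrist view shows the shaft tip at crop (185,75), in front of the rim centred at crop (186,56). The scene view has the tip at (611,185) above the rim (605,238). Now check the offset in numbers.

```bash
python3 - <<'E'
from h import *
np.set_printoptions(precision=4,suppress=True)
im=np.load("w3.npz")["im"];s=dict(tool_pos=[.535,-.0275,.3111],eef_rot=[.7667,.6420,.0005,-.0004])
H=cv2.cvtColor(im,cv2.COLOR_BGR2HSV).astype(int);m=(H[...,0]>95)&(H[...,0]<125)&(H[...,1]>110);m[:195]=0;m[275:]=0;m[:,:285]=0;m[:,365:]=0
v,u=np.nonzero(m);P=np.array([wplane(s,a,b,.185) for a,b in zip(u,v)])[:,:2]
A=np.c_[2*P,np.ones(len(P))];x=np.linalg.lstsq(A,(P**2).sum(1),rcond=None)[0];print("rim",x[:2],np.sqrt(x[2]+x[:2]@x[:2]),len(P))
print("tip front",wplane(s,220+185*.55,200+70*.55,.215),"scene tip",onplane("scene",394.4,133.6,.215),"scene rim",onplane("scene",392.2,155.2,.185))
E
```

```text
rim [ 0.5351 -0.0293] 0.02210600106317543 253
tip front [ 0.5356 -0.0241  0.215 ] scene tip [ 0.5336 -0.0345  0.215 ] scene rim [ 0.5234 -0.0239  0.185 ]
```

The fitted rim centre is (0.535,-0.029), and the rod is within 1–2 mm of it. Descend.

```bash
python3 -m pendant '[{"claw":0,"dx":0,"dy":-1,"dz":-12,"twist":0},{"claw":0,"dx":0,"dy":-1,"dz":-24,"twist":0},{"claw":0,"dx":0,"dy":-1,"dz":-36,"twist":0},{"claw":0,"dx":0,"dy":-1,"dz":-48,"twist":0},{"claw":0,"dx":0,"dy":-1,"dz":-60,"twist":0},{"claw":0,"dx":0,"dy":-1,"dz":-72,"twist":0},{"claw":0,"dx":0,"dy":-1,"dz":-80,"twist":0},{"claw":0,"dx":0,"dy":-1,"dz":-83,"twist":0}]' 40
```

```text
clock: 11.0
tool_pos: [0.5348, -0.0308, 0.2266]
eef_rot: [0.768, 0.641, -0.001, -0.0]
contact_force: [0.3, -0.6, -1.3]
opening: 0.191
finger_force: 39.9
```

```bash
python3 -m pendant '[{"claw":0,"dx":0,"dy":0,"dz":-4,"twist":0},{"claw":0,"dx":0,"dy":0,"dz":-8,"twist":0},{"claw":0,"dx":0,"dy":0,"dz":-12,"twist":0},{"claw":0,"dx":0,"dy":0,"dz":-16,"twist":0},{"claw":0,"dx":0,"dy":0,"dz":-20,"twist":0},{"claw":0,"dx":0,"dy":0,"dz":-24,"twist":0},{"claw":0,"dx":0,"dy":0,"dz":-27,"twist":0},{"claw":0,"dx":0,"dy":0,"dz":-27,"twist":0}]'
```

```text
clock: 11.8
tool_pos: [0.5346, -0.0308, 0.2]
eef_rot: [0.768, 0.641, -0.001, -0.0]
contact_force: [0.7, 0.6, -0.8]
opening: 0.19
finger_force: 39.9
```

```bash
python3 -m pendant '[{"claw":0,"dx":0,"dy":0,"dz":-2,"twist":0},{"claw":0,"dx":0,"dy":0,"dz":-4,"twist":0},{"claw":0,"dx":0,"dy":0,"dz":-5,"twist":0},{"claw":0,"dx":0,"dy":0,"dz":-5,"twist":0},{"claw":0,"dx":0,"dy":0,"dz":-5,"twist":0}]'
python3 - <<'E'
from h import *
sc,d2=eyes.snapshot("scene");cv2.imwrite("pics/s4.png",cv2.resize(sc[120:280,320:450],(487,600),interpolation=3))
E
```

```text
clock: 12.3
tool_pos: [0.5353, -0.0308, 0.1958]
eef_rot: [0.768, 0.641, 0.0, 0.0]
contact_force: [0.8, -0.3, -0.4]
opening: 0.193
finger_force: 39.9
```

View pics/s4.png

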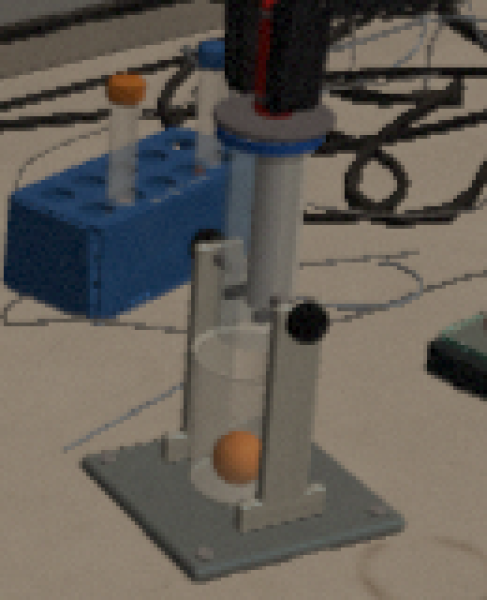

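The ball is in the beaker (240,457) and the disc is almost on the rim (275,130). Seat the last millimetres, let go and lift away.

```bash
python3 -m pendant '[{"claw":0,"dx":0,"dy":0,"dz":-1,"twist":0},{"claw":0,"dx":0,"dy":0,"dz":-2,"twist":0},{"claw":0,"dx":0,"dy":0,"dz":-2,"twist":0},{"claw":0,"dx":0,"dy":0,"dz":-2,"twist":0}]' && python3 -m pendant '[{"claw":0.3,"dx":0,"dy":0,"dz":0,"twist":0},{"claw":0.5,"dx":0,"dy":0,"dz":0,"twist":0},{"claw":0.8,"dx":0,"dy":0,"dz":0,"twist":0},{"claw":0.8,"dx":0,"dy":0,"dz":0,"twist":0},{"claw":0.8,"dx":0,"dy":0,"dz":0,"twist":0},{"claw":0.8,"dx":0,"dy":0,"dz":0,"twist":0}]' && python3 -m pendant '[{"claw":0.8,"dx":0,"dy":0,"dz":10,"twist":0},{"claw":0.8,"dx":0,"dy":0,"dz":25,"twist":0},{"claw":0.8,"dx":0,"dy":0,"dz":50,"twist":0},{"claw":0.8,"dx":0,"dy":0,"dz":80,"twist":0},{"claw":0.8,"dx":0,"dy":0,"dz":110,"twist":0},{"claw":0.8,"dx":0,"dy":0,"dz":120,"twist":0},{"claw":0.8,"dx":0,"dy":0,"dz":120,"twist":0},{"claw":0.8,"dx":0,"dy":0,"dz":120,"twist":0}]'
python3 - <<'E'
from h import *
sc,d2=eyes.snapshot("scene");cv2.imwrite("pics/s5.png",cv2.resize(sc[80:280,300:470],(510,600),interpolation=3))
E
```

```text
clock: 12.75
tool_pos: [0.5355, -0.0307, 0.1955]
eef_rot: [0.768, 0.641, 0.0, 0.001]
contact_force: [-4.2, -0.5, 14.0]
opening: 0.192
finger_force: 40.0
clock: 13.35
tool_pos: [0.5352, -0.0308, 0.1936]
eef_rot: [0.768, 0.641, -0.0, -0.0]
contact_force: [-0.1, 0.8, 0.2]
opening: 0.715
finger_force: 0.0
clock: 14.15
tool_pos: [0.5346, -0.031, 0.3129]
eef_rot: [0.768, 0.641, -0.001, -0.0]
contact_force: [-0.5, 0.1, -0.3]
opening: 0.801
finger_force: 0.0
```

View pics/s5.png

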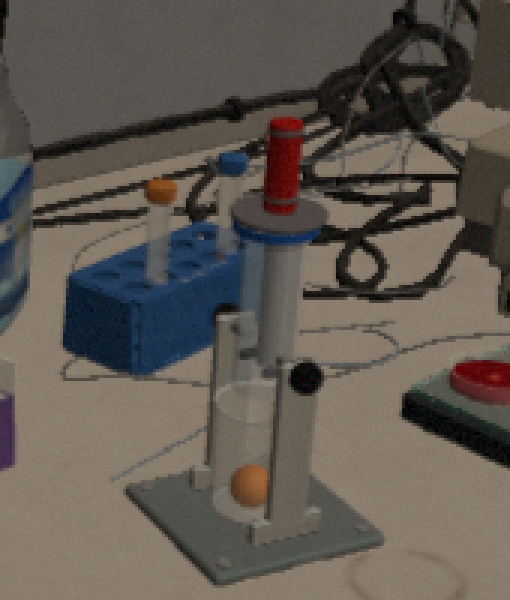

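The rod stands released and upright with its disc on the rim (280,225). The ball is in the beaker (252,487) and the gripper is clear.

```bash
python3 -c "
from plant import r
print(r.finish_job())"
```

```text
the job is handed in; nothing more can be done
None
```

Job handed in at about 14 s of the 61 s allowed: the last camera picture shows the tube upright, the ball in the beaker and the rod released with its disc on the rim; no verdict was reported back.

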